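Gauge two fired sleeves and sort them

TASK

One of the two fired clay sleeves shrank too much in the kiln; find out which with the level gauge pin, without forcing a sleeve that will not go on. Slide the one that fits fully home on the pin, up to the shoulder, then take it off and put it in the bowl; put the one that does not fit in the wooden tray. Leave the other things on the table where they are.

Things in the scene. Friction and masses are not known exactly. Their poses are not given: they have to be found in the camera images.
- sleeve_1: terracotta eight-sided tube, 36 mm across flats, 54 mm long, 0.09 kg, lying on a flat. Outside both sleeves are alike; the bore is either 20 mm (passes the 16 mm pin) or 12 mm (shrunk: stops at the pin's end): find out which. Origin: middle of the underside as it first lies, 18 mm below the bore's axis; x along the bore (either end may go first), z up
- sleeve_2: terracotta eight-sided tube, 36 mm across flats, 54 mm long, 0.09 kg, lying on a flat. Outside both sleeves are alike; the bore is either 20 mm (passes the 16 mm pin) or 12 mm (shrunk: stops at the pin's end): find out which. Origin: middle of the underside as it first lies, 18 mm below the bore's axis; x along the bore (either end may go first), z up
- sleeve_1_center (a point): centre of sleeve_1, on the bore's axis at half length; axes as sleeve_1
- sleeve_2_center (a point): centre of sleeve_2, on the bore's axis at half length; axes as sleeve_2
- gauge: fixed: dark wood base (x -90 to 30, y +-40, 12 mm high), grey upright (x 0 to 22, y +-22, top at 102 mm); from it a level 16 mm steel pin, axis 80 mm up, points along -x, toward the robot. At its root a dark collar, 30 mm across, 12 mm long, whose front face is the shoulder; the pin stands 64 mm out from it. Origin: on the table under the pin's axis, at the upright's front face; z up
- shoulder (a point): centre of the shoulder's face, on the pin's axis, 80 mm above the table; axes as gauge. A 54 mm sleeve fully home has its centre at x = -27 mm here
- pin_tip (a point): centre of the pin's free end, 64 mm in front of the shoulder (-x); axes as gauge
- bowl: fixed glazed beige bowl, 133 mm across the rim, 48 mm high, sloping wall, inner floor 74 mm across at 11 mm; for the sleeve that fits. Origin: middle of its underside
- tray: fixed open wooden tray 130 (x) x 120 (y) x 36 mm high, walls 6 mm, floor 6 mm; for the sleeve that does not fit. Origin: middle of its underside
- glaze_jar: jar with a dark lid, 62 mm across, 77 mm high; bystander. Origin: middle of its underside.
- stamp_white: white plaster stamp, 31 mm across, 53 mm high; bystander. Origin: middle of its underside.
- rib_wood: wooden kidney-shaped rib, 45x90x6 mm; bystander. Origin: middle of its underside.
- rib_rubber: red rubber kidney-shaped rib, 45x90x5 mm; bystander. Origin: middle of its underside.

How it is judged:
By the outcome, as a careful person would: the job done as asked, in the order asked, and still so for the second after the job is handed in, with the robot touching nothing.
It also fails if it takes over 69 s, if anything falls off the work surface, if the arm or the gripper's body presses on something with over 40 N, if the wrist force passes 120 N, or if a joint passes its speed limit or range.

ROBOT

A 6-joint arm with a two-finger parallel gripper is mounted at the origin on a cart in front of the work surface, level with it; the furniture and walls round the work are solid. World frame = base frame: x ahead of the robot, y to its left, z up, the work surface at z = 0. Lengths are in m, angles in rad, forces in N, time in s.
With the tool pointing down it reaches from about 0.3 to 0.75 m from the base axis. Payload 8.5 kg.
Tool frame: the origin (TCP) lies midway between the tips of the shut fingers; the grasp point (between the pads) lies 19 mm behind it; z points along the fingers, y is the line along which they close (so a half turn about z gives the same grasp; the last joint's range is limited). The gripper opens to 88 mm and grips with 3 to 60 N. Pads are 18 mm wide; open, the fingers measure 123 mm over their backs; the gripper's body (75 mm by 187 mm) begins 45 mm behind the grasp point.
Start: joints at [0.961, 0.381, 1.297, -0, 1.464, -0.215], TCP at [0.212, 0.508, 0.239] pointing down, gripper open.
Joint ranges: [-3.11, 3.11], [-0.89, 2.33], [0.22, 2.48], [-1.42, 4.56], [0.17, 2.85], [-2.88, 2.88]. Speed limits (rad/s): [2.39, 2.39, 3.14, 3.14, 3.14, 3.14].

INTERFACE

Orientations are given as a unit quaternion [w, x, y, z].
In Python, from rig import env gives the robot as it stands. Calls block until the motion is done:
- env.movep(position, orientation): joint-space move of the TCP to a pose.
- env.move_l(position, attitude=None, max_speed=0.15, force_limit=None): straight line of the TCP; attitude=None keeps the orientation; max_speed is the mean speed in m/s. With force_limit (N) it stops when the force on the tool has changed by that much, and returns True; else False.
- env.move_joints(angles): joint-space move.
- env.grip(opening, f_grip=None): finger opening in m; f_grip is the grip in N (None keeps the last); returns when the fingers have stopped.
- env.dwell(seconds).
- env.solve_ik(position, orientation): joint angles nearest the present ones, or None.
- env.get_obs(): the state.
- env.grab_frame(name): name is "side" or "top" or "wrist"; returns a dict with "image" (480x640x3 uint8, blue, green, red), "vfov" (degrees; the focal length in pixels is half the picture's height over the tangent of half this angle, whatever the lens; pixels are square), "cx", "cy" (the principal point, pixels), "pose" (4x4, takes a point from camera to world coordinates). Camera axes: x right, y down, z forward; pixel columns grow to the right and rows downward; lengths in m; the calibration is good to about 2 mm. A picture is of the moment at which its call begins. There is no depth.
A pose or a line that the arm cannot do raises env.MotionError and nothing moves.
- env.finish_job(): hands the job in; it is judged then, once.
The state is a dict: "time": time; "q": joint angles; "joint_vel": joint speeds; "joint_torque": joint torques, N m; "tool_pos": TCP position; "ee_rot": TCP orientation; "ft_force": force on the tool from outside, world axes, zero at the start; "moment": the same for the moment, N m; "finger_gap": finger opening in m; "grip_force": force on a finger pad.
Only numpy, scipy, OpenCV 4.12 (cv2) and the standard library are available. Lean on these libraries where they do the work, as an engineer would, in place of code of your own. Each camera call takes 0.05 s, during which the arm holds its last target. There are 200 camera calls.

## Working session

There is one attempt and no reset: what is moved stays moved. The work goes in short steps, each a Python script; the robot and the scene stay as the last script left them, time stands still between calls to the robot, and variables do not carry over. Pictures are saved under pics/ and viewed, at most 10 in all, crops included, and the job is handed in when it is done.

```bash
mkdir -p pics; ls; python3 - <<'E'
from rig import env
import cv2,pickle
d={}
for n in("top","side","wrist"):
    f=env.grab_frame(n); d[n]=f; cv2.imwrite(f"pics/{n}0.png",f["image"]); print(n,f["vfov"],f["cx"],f["cy"],f["pose"].round(4).tolist())
pickle.dump(d,open("f0.pkl","wb"))
o=env.get_obs(); print(o)
E
```

```text
pics
top 53.59585810126357 323.0350473305538 242.7759113680828 [[-0.0225, -0.974, 0.2254, 0.2862], [-0.9997, 0.0228, -0.0012, 0.1539], [-0.004, -0.2254, -0.9743, 1.2028], [0.0, 0.0, 0.0, 1.0]]
side 52.54508972712888 313.7940688588159 241.50341870382286 [[-0.9532, -0.1366, 0.2696, 0.1931], [-0.3017, 0.3786, -0.875, 1.2082], [0.0174, -0.9154, -0.4021, 0.5733], [0.0, 0.0, 0.0, 1.0]]
wrist 66.00662441812369 322.94908850132305 236.35363533344756 [[0.3847, 0.8834, 0.2678, 0.1419], [0.9231, -0.3678, -0.1127, 0.5366], [-0.001, 0.2905, -0.9569, 0.3836], [0.0, 0.0, 0.0, 1.0]]
{'time': 0.15, 'q': array([ 9.60730176e-01,  3.81072135e-01,  1.29798051e+00,  9.09763181e-06,
        1.46364168e+00, -2.15289130e-01]), 'joint_vel': array([ 4.00536816e-04, -1.61138008e-03, -2.72861176e-03,  7.74219426e-05,
       -1.54067101e-03, -6.72466249e-04]), 'joint_torque': array([ 2.30476471e-03, -4.38077188e+01, -2.24612546e+01,  7.13435397e-02,
        3.44073877e-02, -9.13845042e-05]), 'tool_pos': array([0.21140923, 0.50753081, 0.23829883]), 'ee_rot': array([-2.25064016e-04,  1.96109672e-01,  9.80581814e-01, -5.02781785e-04]), 'ft_force': array([-0.34579525, -0.3535917 ,  0.42214839]), 'moment': array([ 0.01693676, -0.00422154, -0.02509686]), 'grip_force': 0.0, 'finger_gap': 0.08842540461134119}
```

View pics/top0.png

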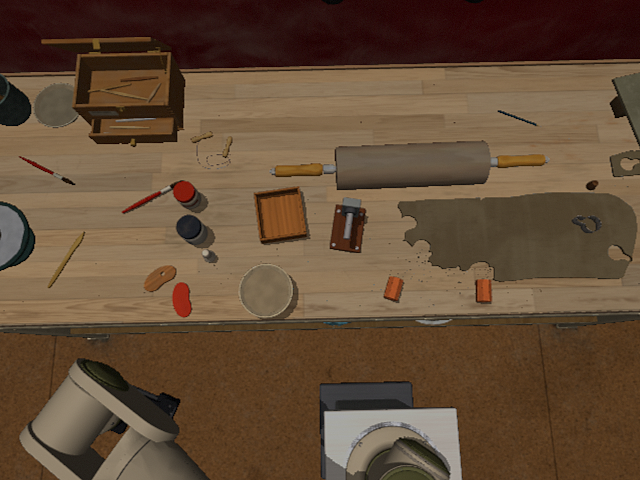

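View pics/side0.png

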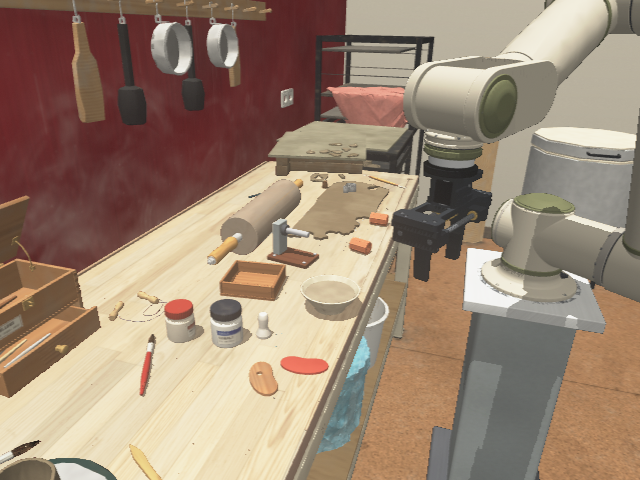

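Top view: the sleeves are at about (394,289) and (484,291), the gauge at (348,228) with its pin pointing down the picture, the tray at (281,215) and the bowl at (267,290). The side view confirms both sleeves lie on a flat, with the pin free and level.

```bash
cat > h.py <<'E'
import numpy as np, cv2
from scipy.spatial.transform import Rotation as Ro
def foc(f): return 240/np.tan(np.radians(f["vfov"]/2))
def plane(f,u,v,z):
    T=f["pose"]; d=T[:3,:3]@np.array([(u-f["cx"])/foc(f),(v-f["cy"])/foc(f),1]); c=T[:3,3]
    return c+d*(z-c[2])/d[2]
def proj(f,P):
    T=f["pose"]; p=(np.atleast_2d(P)-T[:3,3])@T[:3,:3]
    return p[:,:2]/p[:,2:]*foc(f)+[f["cx"],f["cy"]]
def quat(yaw): # tool down, tool x along world yaw direction
    x=np.array([np.cos(yaw),np.sin(yaw),0]); z=np.array([0,0,-1.]); y=np.cross(z,x)
    q=Ro.from_matrix(np.c_[x,y,z]).as_quat(); return q[[3,0,1,2]]
E
python3 - <<'E'
from h import *; import pickle
d=pickle.load(open("f0.pkl","rb")); t=d["top"]
for n,u,v,z in[("s1",394,289,.03),("s2",484,291,.03),("base",348,228,.012),("tray",281,215,.02),("bowl",267,290,.048),("piv",352,203,.102)]: print(n,plane(t,u,v,z).round(3))
w=d["wrist"]; 
from rig import env
o=env.get_obs(); R=Ro.from_quat(o["ee_rot"][[1,2,3,0]]).as_matrix(); print(R.round(3)); 
print("cam in tool",R.T@(w["pose"][:3,3]-o["tool_pos"]),(R.T@w["pose"][:3,:3]).round(3))
for y in(0,np.pi): 
  for p in([.36,-.05,.25],[.36,.02,.25]): print(y,p,env.solve_ik(np.array(p),quat(y)))
E
```

```text
s1 [ 0.436 -0.021  0.03 ]
s2 [ 0.426 -0.243  0.03 ]
base [0.6   0.087 0.012]
tray [0.636 0.26  0.02 ]
bowl [0.438 0.292 0.048]
piv [0.638 0.08  0.102]
[[-0.923  0.385 -0.001]
 [ 0.385  0.923 -0.001]
 [ 0.    -0.001 -1.   ]]
cam in tool [ 7.54342585e-02 -3.98217981e-05 -1.45324780e-01] [[-0.    -0.957 -0.291]
 [ 1.    -0.     0.   ]
 [-0.    -0.291  0.957]]
0 [0.36, -0.05, 0.25] [-4.67205582e-01  3.46347484e-02  1.72433418e+00 -4.44089210e-16
  1.38262373e+00  1.10359075e+00]
0 [0.36, 0.02, 0.25] [-2.76450618e-01  2.90141796e-02  1.73025002e+00 -4.44089210e-16
  1.38232846e+00  1.29434571e+00]
3.141592653589793 [0.36, -0.05, 0.25] [-4.67205582e-01  3.46347484e-02  1.72433418e+00 -4.44089210e-16
  1.38262373e+00 -2.03800191e+00]
3.141592653589793 [0.36, 0.02, 0.25] [-2.76450618e-01  2.90141796e-02  1.73025002e+00 -4.44089210e-16
  1.38232846e+00 -1.84724695e+00]
```

```bash
python3 - <<'E'
from h import *; import pickle
from rig import env
env.movep(np.array([.39,-.08,.22]),quat(np.pi)); env.dwell(.2)
f=env.grab_frame("wrist"); print(env.get_obs()["time"],env.get_obs()["tool_pos"])
pickle.dump(f,open("f1.pkl","wb")); cv2.imwrite("pics/w1.png",f["image"])
im=f["image"]; hsv=cv2.cvtColor(im,cv2.COLOR_BGR2HSV)
m=cv2.inRange(hsv,(3,150,80),(14,255,255)); n,l,s,c=cv2.connectedComponentsWithStats(m)
for i in range(1,n):
    if s[i,4]>300: print(s[i],c[i],plane(f,*c[i],.03).round(3))
E
```

```text
2.6 [ 0.39010438 -0.07974183  0.21998715]
[ 133  214   43   60 1936] [155.39721074 242.17613636] [ 0.423 -0.239  0.03 ]
[ 358  223   51   62 1442] [381.00554785 251.49029126] [ 0.432 -0.024  0.03 ]
```

View pics/w1.png

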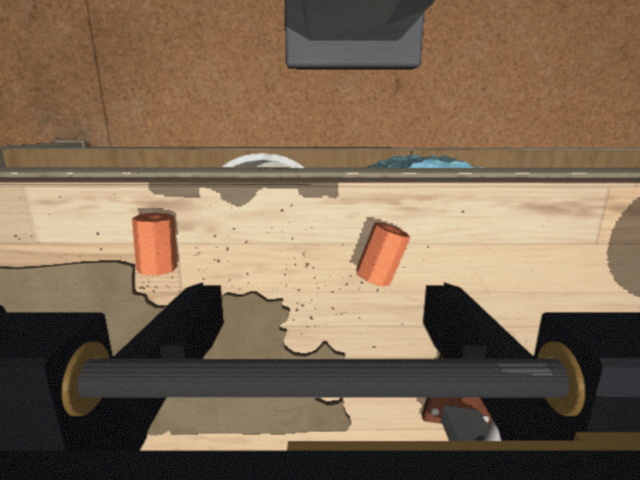

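The two sleeves are at (155,242) and (381,251) in the wrist picture. The end face of the left one, with its dark bore, shows at (155,216). The gauge is hidden behind the gripper. Next I'll view the gauge and fit the sleeve silhouettes.

```bash
cat >> h.py <<'E'
from scipy.optimize import minimize
def prism(x,y,yaw,zc=.018):
    a=np.radians(22.5+45*np.arange(8)); r=.018/np.cos(np.pi/8)
    P=np.array([[s*.027,r*np.cos(t),r*np.sin(t)] for s in(-1,1) for t in a])
    return P@Ro.from_euler("z",yaw).as_matrix().T+[x,y,zc]
def fit(f,mask,x0):
    m=mask>0
    def cost(p,S=4):
        q=cv2.convexHull(proj(f,prism(*p)).astype(np.float32))
        k=np.zeros(m.shape,np.uint8); cv2.fillPoly(k,[np.round(q*16).astype(np.int32)],1,shift=4)
        return 1-(m&(k>0)).sum()/(m|(k>0)).sum()
    b=min((minimize(cost,[x0[0],x0[1],y],method="Nelder-Mead",options=dict(initial_simplex=np.array([x0[0],x0[1],y])+np.array([[0,0,0],[.006,0,0],[0,.006,0],[0,0,.2]]))) for y in(-.5,-.25,0,.25,.5)),key=lambda r:r.fun)
    return b.x,b.fun
E
python3 - <<'E'
from h import *; import pickle
from rig import env
f=pickle.load(open("f1.pkl","rb")); im=f["image"]; hsv=cv2.cvtColor(im,cv2.COLOR_BGR2HSV)
m=cv2.inRange(hsv,(0,150,50),(14,255,255)); n,l,s,c=cv2.connectedComponentsWithStats(cv2.morphologyEx(m,cv2.MORPH_CLOSE,np.ones((5,5))))
for i in range(1,n):
    if s[i,4]>800 and s[i,1]<300: 
        print(s[i]); p=plane(f,*c[i],.02); print(fit(f,l==i,p))
env.movep(np.array([.545,.085,.25]),quat(np.pi)); env.dwell(.2)
g=env.grab_frame("wrist"); print(env.get_obs()["time"],env.get_obs()["tool_pos"])
pickle.dump(g,open("f2.pkl","wb")); cv2.imwrite("pics/w2.png",g["image"])
R=lambda a,k:cv2.resize(a,k,interpolation=cv2.INTER_CUBIC)
A=R(g["image"][100:300,200:460],(780,600)); cv2.imwrite("pics/w2c.png",A)
B=np.hstack([R(im[205:285,115:195],(400,400)),R(im[210:290,345:425],(400,400))]);cv2.imwrite("pics/sl.png",B)
E
```

```text
[ 133  214   43   60 2290]
(array([ 0.42721967, -0.2452584 ,  0.05193675]), np.float64(0.13940309784661886))
[ 358  223   51   62 2016]
(array([ 0.43769798, -0.02168325, -0.35408038]), np.float64(0.1536523929471033))
3.7583 [0.54472567 0.08400833 0.25021333]
```

View pics/w2c.png

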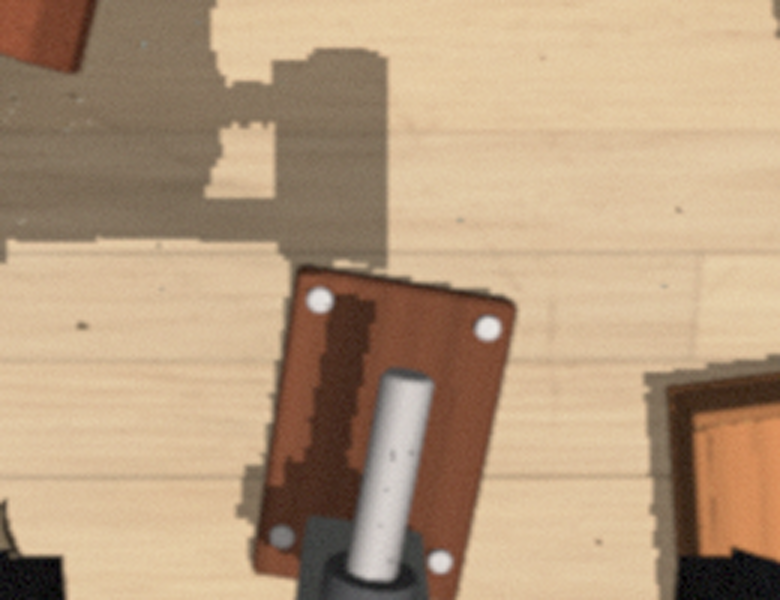

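View pics/sl.png

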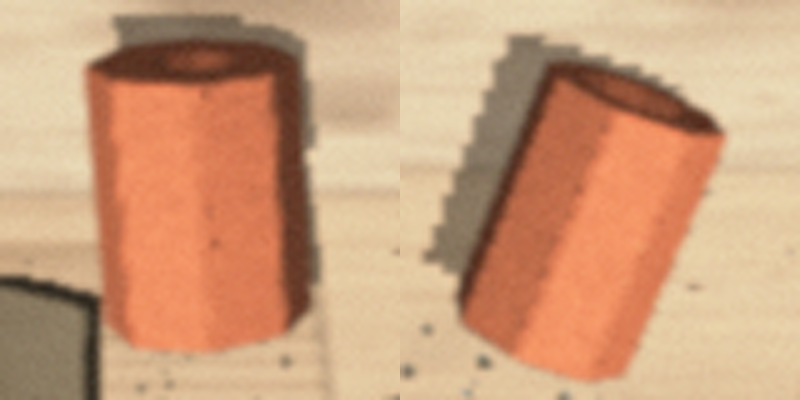

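The two crops show the gauge with its pin tip at (408,374), the base front corners at (300,268) and (515,302), and the pin sides running down to (350,578) and (400,580). The right sleeve seems to have the wider bore and the left one a narrow bore. The pin will decide.

```bash
python3 - <<'E'
from h import *; import pickle
g=pickle.load(open("f2.pkl","rb")); f=pickle.load(open("f1.pkl","rb"))
P=lambda u,v,z:plane(g,200+(u+.5)/3-.5,100+(v+.5)/3-.5,z)
a,b=P(300,268,.012),P(515,302,.012); print("front corners",a,b,np.linalg.norm(a-b),"yaw",np.arctan2(*(a-b)[[0,1]][::1])*180/np.pi, "mid",(a+b)/2)
tip=P(408,374,.08); tl,tr=P(383,380,.08),P(433,384,.08); rl,rr=P(350,576,.08),P(401,576,.08)
print("tip",tip,"w",np.linalg.norm((tl-tr)),np.linalg.norm(rl-rr)); d=(rl+rr)/2-(tl+tr)/2; print("len",np.linalg.norm(d),"yaw",np.degrees(np.arctan2(d[1],d[0])))
s=[P(*p,.0135) for p in((320,300),(488,328),(440,562),(282,538))]; print(np.round(s,4)); 
d=(s[2]+s[3]-s[0]-s[1]); print("yaw screws",np.degrees(np.arctan2(d[1],d[0])),"mid",sum(s)/4)
im=f["image"].copy()
for x in([.42722,-.24526,.0519],[.4377,-.02168,-.354]):
    q=cv2.convexHull(proj(f,prism(*x)).astype(np.float32)); cv2.polylines(im,[np.round(q*16).astype(np.int32)],True,(255,0,0),1,shift=4)
hsv=cv2.cvtColor(f["image"],cv2.COLOR_BGR2HSV); m=cv2.inRange(hsv,(0,150,50),(14,255,255)); mm=cv2.cvtColor(m,cv2.COLOR_GRAY2BGR)
R=lambda a:cv2.resize(a,(400,300))
cut=lambda a:np.hstack([R(a[205:285,105:205]),R(a[210:290,335:435])])
cv2.imwrite("pics/ov.png",np.vstack([cut(im),cut(mm)]))
E
```

```text
front corners [0.53412941 0.05974455 0.012     ] [0.54629198 0.13503262 0.012     ] 0.07626415997309156 yaw -170.8233144893518 mid [0.54021069 0.09738858 0.012     ]
tip [0.55409696 0.09521787 0.08      ] w 0.014829668893289589 0.01590131021752497
len 0.0634558158045117 yaw -8.722129668933745
[[0.5451 0.0666 0.0135]
 [0.5553 0.1257 0.0135]
 [0.6452 0.1102 0.0135]
 [0.6353 0.0511 0.0135]]
yaw screws -9.755074011748405 mid [0.59522   0.0883924 0.0135   ]
```

View pics/ov.png

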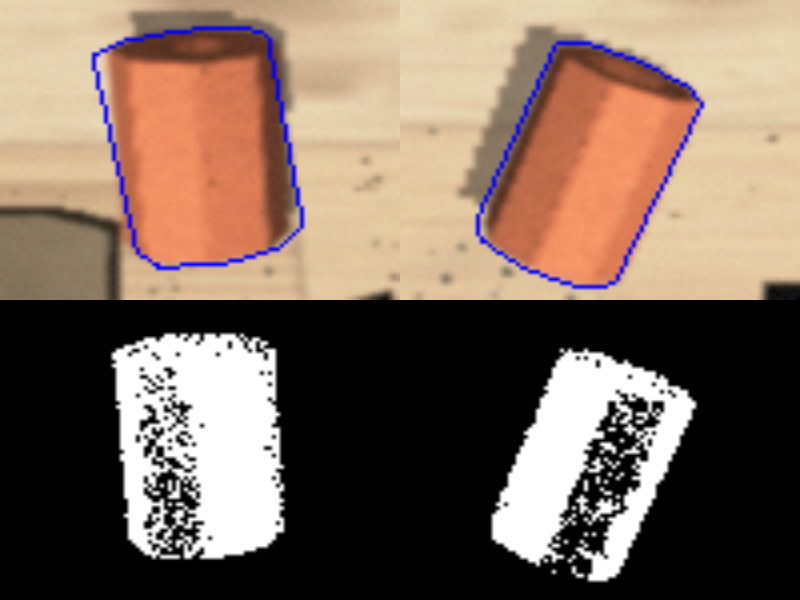

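The overlay shows the mask is holey on the lit flats, so the left fit is off. I'll widen the mask, fill it with its hull and refit. The gauge measurements agree with one another: yaw about -9.4°, tip at (0.554, 0.095).

```bash
cat >> h.py <<'E'
def find(f,rowmax=300):
    hsv=cv2.cvtColor(cv2.medianBlur(f["image"],3),cv2.COLOR_BGR2HSV); m=cv2.inRange(hsv,(0,120,50),(18,255,255)); m[rowmax:]=0
    n,l,s,c=cv2.connectedComponentsWithStats(m); out=[]
    for i in range(1,n):
        if 800<s[i,4]<8000:
            k=np.zeros(m.shape,np.uint8); cv2.fillConvexPoly(k,cv2.convexHull(np.argwhere(l==i)[:,::-1].astype(np.int32)),1)
            x,e=fit(f,k,plane(f,*c[i],.02)); out.append((x,e,s[i]))
    return out
E
python3 - <<'E'
from h import *; import pickle
f=pickle.load(open("f1.pkl","rb"))
for r in find(f): print(r, np.degrees(r[0][2]))
from rig import env
x=[.438,-.022]
print(env.get_obs()["q"]); 
for y in(-.38,np.pi-.38): print(env.solve_ik(np.array([*x,.005]),quat(y)))
t=np.radians(-9.4)
for y in(t,np.pi+t): print(env.solve_ik(np.array([.5541,.0952,.061]),quat(y)))
E
```

```text
(array([ 0.42764847, -0.24585491, -0.08675355]), np.float64(0.054154302670623156), array([ 132,  213,   45,   62, 2459], dtype=int32)) -4.970612216397975
(array([ 0.43882528, -0.02103411, -0.3304999 ]), np.float64(0.058154235145385536), array([ 357,  223,   53,   63, 2176], dtype=int32)) -18.93624963079805
[-6.17773774e-02  3.74752442e-01  1.27291893e+00 -8.66506511e-05
  1.49374061e+00 -1.63100821e+00]
[-3.21426935e-01  5.41411315e-01  1.90461973e+00 -4.44089210e-16
  6.95561613e-01  1.62936939e+00]
[-3.21426935e-01  5.41411315e-01  1.90461973e+00 -4.44089210e-16
  6.95561613e-01 -1.51222326e+00]
[-4.03965974e-02  5.89266256e-01  1.50887285e+00 -4.44089210e-16
  1.04345355e+00  1.69446068e+00]
[-4.03965974e-02  5.89266256e-01  1.50887285e+00 -4.44089210e-16
  1.04345355e+00 -1.44713197e+00]
```

```bash
python3 - <<'E'
from h import *; import pickle
from rig import env
p=np.array([.4388,-.0210]); q=quat(np.pi-.3305)
env.movep(np.array([*p,.09]),q)
hit=env.move_l(np.array([*p,.004]),max_speed=.08,force_limit=6); o=env.get_obs(); print(hit,o["tool_pos"])
env.grip(.03,f_grip=20); env.dwell(.2); o=env.get_obs(); print(o["finger_gap"],o["grip_force"],o["tool_pos"],o["time"])
env.move_l(np.array([*p,.10]),max_speed=.12); env.dwell(.1)
f=env.grab_frame("wrist"); pickle.dump(f,open("f3.pkl","wb")); cv2.imwrite("pics/w3.png",f["image"]); o=env.get_obs(); print(o["finger_gap"],o["tool_pos"],o["ft_force"],o["time"])
E
```

```text
False [ 0.43904313 -0.0210517   0.00434701]
0.03593118729906635 20.00006745569408 [ 0.43881999 -0.02101057  0.00401073] 6.9
0.03598773236916095 [ 0.4385255  -0.02093227  0.0994013 ] [ 0.6461174  -0.74474239 -0.65650734] 8.0
```

View pics/w3.png

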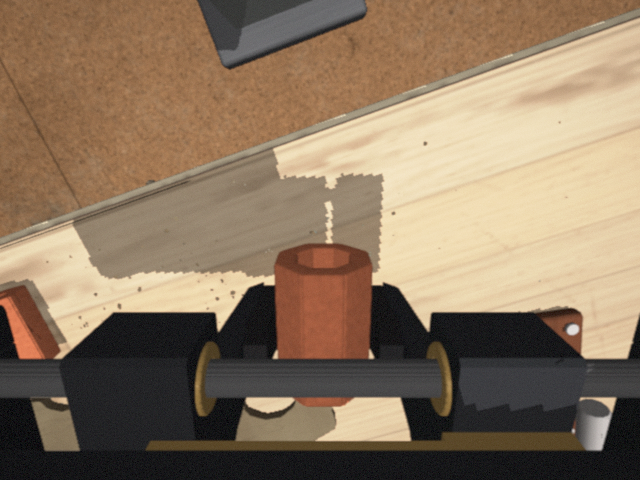

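The sleeve is held centred on column 323, with its end face at rows 243–267. The bore is about 54 of 95 px wide, which suggests 20 mm. I'll compute the axial offset, then approach the pin and look again.

```bash
python3 - <<'E'
from h import *; import pickle
from rig import env
f=pickle.load(open("f3.pkl","rb")); o=env.get_obs(); tp=o["tool_pos"]
R=Ro.from_quat(o["ee_rot"][[1,2,3,0]]).as_matrix()
P=plane(f,323,267,tp[2]+.032); P2=plane(f,323,404,tp[2]-.004)
off=(R.T@(P-tp))[0]-.027; print("near end in tool",R.T@(P-tp),"far",R.T@(P2-tp),"centre off",off)
t=np.radians(-9.4); d=np.array([np.cos(t),np.sin(t),0]); tip=np.array([.5541,.0952,.08])
q=quat(np.pi+t)
# tool x = -d ; centre = tcp - d*off
C=tip-d*(.027+.025); T=C+d*off; T[2]=.066
env.movep(np.array([T[0],T[1],.13]),q); env.move_l(T,max_speed=.12); env.dwell(.2)
f=env.grab_frame("wrist"); pickle.dump(f,open("f4.pkl","wb")); s=env.grab_frame("side"); pickle.dump(s,open("s4.pkl","wb"))
cv2.imwrite("pics/c4.png",np.vstack([cv2.resize(f["image"][220:480,160:500],(680,300*1)),cv2.resize(s["image"][200:290,240:444],(680,300))]))
print(env.get_obs()["tool_pos"],T,env.get_obs()["time"])
E
```

```text
near end in tool [ 3.05172115e-02  1.51345996e-05 -3.19574176e-02] far [-5.56415349e-02  3.12680355e-05  3.92230566e-03] centre off 0.0035172114516073653
[0.50645301 0.10312627 0.06645681] [0.50626823 0.1031185  0.066     ] 9.6167
```

View pics/c4.png

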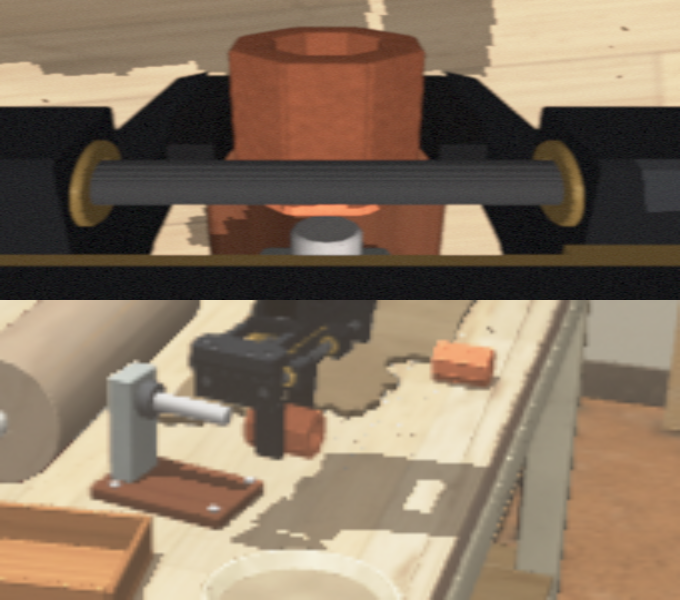

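The wrist view shows the pin tip at column 327 of the crop, in line with the sleeve's centre at 327. The side view shows them level. I'll insert gently with a force stop.

```bash
python3 - <<'E'
from h import *
from rig import env
t=np.radians(-9.4); d=np.array([np.cos(t),np.sin(t),0]); tip=np.array([.5541,.0952,.08])
T0=tip-d*(.052-.0035); T0[2]=.066
def st(l): o=env.get_obs(); print(l,((o["tool_pos"]-T0)@d*1000).round(1),o["tool_pos"].round(4),o["ft_force"].round(2),round(o["time"],1))
st("start")
h=env.move_l(T0+d*.045,max_speed=.05,force_limit=4); st(h)
if not h:
    h=env.move_l(T0+d*.082,max_speed=.06,force_limit=4); st(h)
    if not h:
        h=env.move_l(T0+d*.097,max_speed=.02,force_limit=5); st(h)
E
```

```text
start 0.2 [0.5065 0.1031 0.0665] [ 0.63 -0.32 -0.68] 9.6
False 44.7 [0.5504 0.0958 0.066 ] [ 0.51  0.93 -0.72] 10.7
False 81.7 [0.5869 0.0898 0.0659] [ 0.48 -0.1  -0.74] 11.4
True 86.0 [0.5911 0.0891 0.0654] [ 0.07  0.19 -1.12] 11.8
```

```bash
python3 - <<'E'
from h import *
from rig import env
t=np.radians(-9.4); d=np.array([np.cos(t),np.sin(t),0]); tip=np.array([.5541,.0952,.08])
T0=tip-d*(.052-.0035); T0[2]=.066
def st(l): o=env.get_obs(); print(l,((o["tool_pos"]-T0)@d*1000).round(1),o["tool_pos"].round(4),o["ft_force"].round(2),o["finger_gap"],round(o["time"],1))
h=env.move_l(T0+d*.100,max_speed=.02,force_limit=9); st(h); env.dwell(.3); st("")
f=env.grab_frame("wrist"); s=env.grab_frame("side")
cv2.imwrite("pics/c5.png",np.vstack([cv2.resize(f["image"][220:480,160:500],(680,300*1)),cv2.resize(s["image"][200:290,240:444],(680,300))]))
E
```

```text
True 85.9 [0.591  0.0891 0.0645] [ 0.13 -0.24 -1.09] 0.03583960272411204 12.1
 85.7 [0.5908 0.0892 0.0643] [0.04 0.18 0.04] 0.03596241922536396 12.4
```

View pics/c5.png

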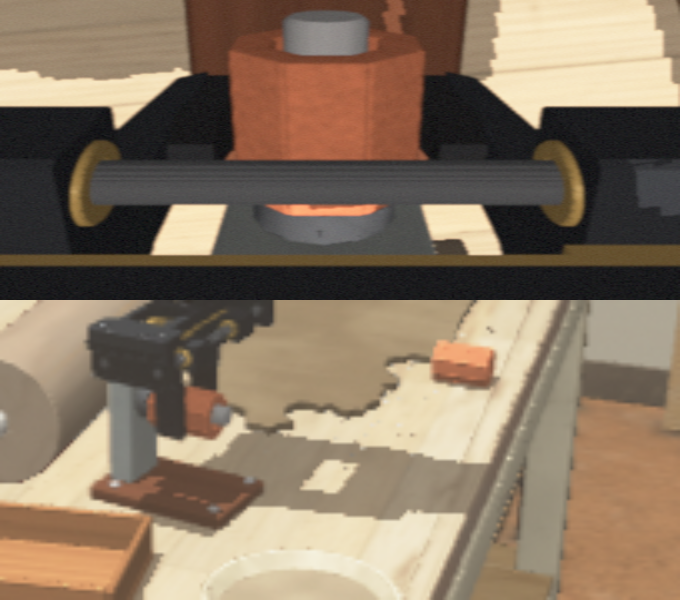

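```bash
python3 - <<'E'
from h import *
from rig import env
f=env.grab_frame("wrist"); o=env.get_obs(); tp=o["tool_pos"]; R=Ro.from_quat(o["ee_rot"][[1,2,3,0]]).as_matrix()
print(np.degrees(np.arctan2(R[1,0],R[0,0])), R[:,2].round(4))
# rows in c5 crop coordinates
cr=lambda P:((proj(f,P)[0]-[160,220])*[2,300/260]).round(1)
for pr in(6,8,10,12):
    e=.0305+pr*1e-3; b=tp+R@np.array([e,0,0]); 
    print(pr,"tip top",cr([b[0],b[1],.088]),"tip bottom",cr([b[0],b[1],.072]))
n=tp+R@np.array([.0305,0,0]); print("sleeve near top edge",cr([n[0],n[1],tp[2]+.032]),"far",cr(list((tp+R@np.array([-.0235,0,0]))[:2])+[tp[2]+.032]))
cv2.imwrite("pics/w6.png",f["image"])
E
```

```text
170.6078527548669 [-9.e-03  9.e-04 -1.e+00]
6 tip top [325.8  24.2] tip bottom [325.8  10.2]
8 tip top [325.8  17.8] tip bottom [325.8   4.4]
10 tip top [325.8  11.3] tip bottom [325.8  -1.4]
12 tip top [325.8   4.8] tip bottom [325.8  -7.2]
sleeve near top edge [325.8  52.8] far [325.8 210.3]
```

```bash
python3 - <<'E'
import cv2,pickle
im=cv2.imread("pics/w6.png"); 
print([(r,im[r,320:328].mean(0).astype(int).tolist()) for r in range(224,290,2)])
a=pickle.load(open("f4.pkl","rb"))["image"]
print([(r,a[r,300:306].mean(0).astype(int).tolist()) for r in range(236,280,2)])
cv2.imwrite("pics/w6c.png",cv2.resize(im[215:420,240:410],(498,600),interpolation=cv2.INTER_CUBIC))
E
```

```text
[(224, [39, 55, 89]), (226, [39, 55, 89]), (228, [53, 63, 90]), (230, [89, 89, 93]), (232, [89, 92, 94]), (234, [89, 90, 93]), (236, [89, 90, 93]), (238, [97, 99, 101]), (240, [135, 138, 141]), (242, [139, 142, 145]), (244, [140, 143, 146]), (246, [141, 143, 147]), (248, [140, 143, 147]), (250, [142, 143, 148]), (252, [140, 142, 146]), (254, [139, 142, 146]), (256, [141, 143, 148]), (258, [141, 143, 147]), (260, [141, 144, 147]), (262, [140, 142, 147]), (264, [140, 142, 146]), (266, [140, 143, 147]), (268, [74, 84, 117]), (270, [44, 64, 112]), (272, [46, 66, 115]), (274, [53, 75, 131]), (276, [67, 97, 170]), (278, [70, 101, 178]), (280, [71, 103, 181]), (282, [71, 102, 179]), (284, [70, 101, 177]), (286, [71, 103, 180]), (288, [71, 102, 179])]
[(236, [104, 126, 144]), (238, [100, 122, 140]), (240, [97, 119, 137]), (242, [101, 122, 140]), (244, [75, 94, 121]), (246, [39, 56, 100]), (248, [40, 58, 101]), (250, [43, 64, 111]), (252, [51, 74, 131]), (254, [52, 75, 133]), (256, [49, 74, 131]), (258, [52, 75, 134]), (260, [52, 77, 135]), (262, [51, 76, 133]), (264, [47, 68, 120]), (266, [39, 56, 99]), (268, [38, 56, 100]), (270, [41, 59, 102]), (272, [40, 59, 103]), (274, [45, 67, 117]), (276, [59, 85, 149]), (278, [60, 87, 154])]
```

View pics/w6c.png

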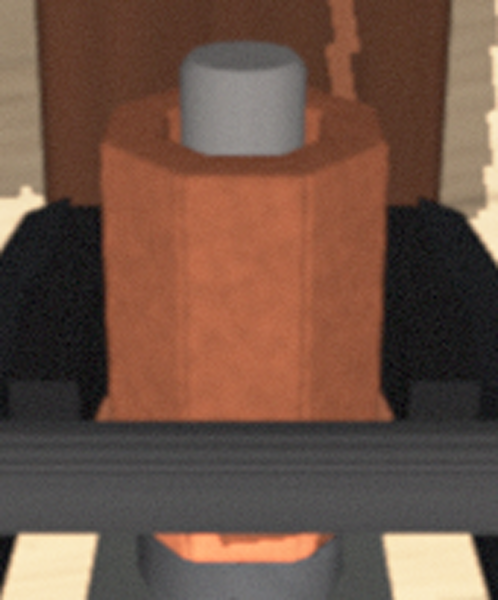

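The crop shows the near rim at row 275. That corrects the axial offset to about 1 mm, so the pin stands about 9–10 mm out of the sleeve and the sleeve sits against the collar, meaning fully home. Sleeve_1 (the right one) fits. I'll draw it off and locate the bowl and tray numerically from rectified images.

```bash
python3 - <<'E'
from h import *; import pickle
from rig import env
t=np.radians(-9.4); d=np.array([np.cos(t),np.sin(t),0]); tip=np.array([.5541,.0952,.08])
T0=tip-d*(.052-.0035); T0[2]=.066; q=quat(np.pi+t)
print(env.move_l(T0-d*.02,max_speed=.12,force_limit=10)); o=env.get_obs(); print(o["tool_pos"],o["finger_gap"],o["ft_force"])
env.move_l(T0-d*.02+[0,0,.12],max_speed=.2)
env.movep(np.array([.40,.27,.24]),quat(np.pi)); env.dwell(.2)
f=env.grab_frame("wrist"); pickle.dump(f,open("f7.pkl","wb")); print(env.get_obs()["time"],env.get_obs()["finger_gap"])
def rect(f,z,c,half=.12,s=2000):
    n=int(2*half*s); P=np.float32([[0,0],[n,0],[n,n],[0,n]])
    W=np.array([[c[0]+half-v/s,c[1]+half-u/s,z] for u,v in P]); H=cv2.getPerspectiveTransform(proj(f,W).astype(np.float32),P)
    return cv2.warpPerspective(f["image"],H,(n,n))
d0=pickle.load(open("f0.pkl","rb"))["top"]; c=np.array([.438,.292])
for n,fr in(("w",f),("t",d0)):
    g=cv2.GaussianBlur(cv2.cvtColor(rect(fr,.048,c),cv2.COLOR_BGR2GRAY),(7,7),2)
    k=cv2.HoughCircles(g,cv2.HOUGH_GRADIENT,1,10,param1=60,param2=15,minRadius=124,maxRadius=142)
    if k is not None:
        for u,v,r in k[0][:4]: print(n,"bowl",c[0]+.12-v/2000,c[1]+.12-u/2000,"r",r/2000)
c=np.array([.636,.26]); g=cv2.cvtColor(rect(d0,.036,c),cv2.COLOR_BGR2HSV); m=cv2.inRange(g,(3,110,20),(16,255,255))
n,l,s,ce=cv2.connectedComponentsWithStats(cv2.morphologyEx(m,cv2.MORPH_CLOSE,np.ones((9,9)))); i=1+s[1:,4].argmax()
r=cv2.minAreaRect(np.argwhere(l==i)[:,::-1].astype(np.float32)); print("tray",c[0]+.12-r[0][1]/2000,c[1]+.12-r[0][0]/2000,np.array(r[1])/2000,r[2])
E
```

```text
False
[0.48724098 0.10626884 0.0660803 ] 0.03586663135562389 [ 9.09904497e-01  1.20206103e-03 -1.40246639e+00]
15.4167 0.03562441887687153
w bowl 0.4372499974370003 0.2947499970793724 r 0.06275
w bowl 0.4412499980926514 0.2917499984502792 r 0.06785
w bowl 0.4417499991059304 0.2972500021457672 r 0.067949995
w bowl 0.43674999642372136 0.30025000077486036 r 0.0707
t bowl 0.43824999946355825 0.2957499991059303 r 0.06585
t bowl 0.44325000214576726 0.2957499991059303 r 0.066300005
t bowl 0.44225000011920934 0.3012500028014183 r 0.06835
t bowl 0.43824999946355825 0.2907499964237213 r 0.06605
tray 0.6332206649780273 0.2614612121582031 [0.14113139 0.12293108] 82.09283447265625
```

```bash
python3 - <<'E'
from h import *; import pickle
from rig import env
b=np.array([.4377,.2952]); q=quat(np.pi)
env.movep(np.array([*b,.10]),q)
h=env.move_l(np.array([*b,.018]),max_speed=.07,force_limit=4); o=env.get_obs(); print(h,o["tool_pos"],o["ft_force"])
env.grip(.043); env.dwell(.2); o=env.get_obs(); print(o["finger_gap"],o["ft_force"],o["grip_force"])
env.move_l(np.array([*b,.13]),max_speed=.12)
env.movep(np.array([.40,.24,.24]),q); env.dwell(.1)
f=env.grab_frame("wrist"); pickle.dump(f,open("f8.pkl","wb")); 
for r in find(f,330): print(r)
hsv=cv2.cvtColor(f["image"],cv2.COLOR_BGR2HSV); m=cv2.inRange(hsv,(0,130,50),(18,255,255)); m[340:]=0
n,l,s,c=cv2.connectedComponentsWithStats(m)
for i in range(1,n):
    if s[i,4]>150: print(s[i],plane(f,*c[i],.035).round(3))
env.grip(.088)
print(env.get_obs()["time"])
E
```

```text
False [0.43791684 0.29528754 0.01837557] [ 0.45592066 -0.51640717 -0.97859198]
0.042908964027553086 [-0.63158411  0.01790463 -0.63269808] 0.0
(array([0.4171728 , 0.50084599, 0.23348227]), np.float64(0.20927357032457494), array([ 558,  182,   45,   81, 2941], dtype=int32))
(array([0.44352597, 0.29844786, 0.24311343]), np.float64(0.3401486988847584), array([ 366,  218,   28,   54, 1378], dtype=int32))
(array([ 0.47782981,  0.55570936, -1.04811682]), np.float64(0.1337807606263982), array([ 582,  245,   58,   54, 1903], dtype=int32))
[  6  30  31  33 188] [ 0.259 -0.019  0.035]
[ 558  182   44   81 2890] [0.414 0.489 0.035]
[ 366  219   28   53 1334] [0.438 0.296 0.035]
[ 582  245   58   54 1386] [0.471 0.533 0.035]
20.5
```

Sleeve_1 is in the bowl: its blob is centred at (0.438, 0.296), the bowl's middle. Sleeve_2 goes to the tray, since exactly one fits.

```bash
python3 - <<'E'
from h import *; import pickle
from rig import env
p=np.array([.4272,-.2450]); q=quat(np.pi-.087)
env.movep(np.array([.40,-.2,.24]),quat(np.pi)); env.dwell(.1); f=env.grab_frame("wrist")
r=[x for x in find(f) if x[1]<.1]; print(r)
if len(r)==1 and np.hypot(*(r[0][0][:2]-p))<.012: p=r[0][0][:2]; q=quat(np.pi+r[0][0][2])
env.movep(np.array([*p,.09]),q)
print(env.move_l(np.array([*p,.004]),max_speed=.08,force_limit=6))
env.grip(.03,f_grip=20); env.dwell(.2); o=env.get_obs(); print(o["finger_gap"],o["tool_pos"])
env.move_l(np.array([*p,.20]),max_speed=.2)
t=np.array([.634,.261]); q=quat(np.pi)
env.movep(np.array([*t,.20]),q); o=env.get_obs(); print(o["finger_gap"],o["time"])
h=env.move_l(np.array([*t,.013]),max_speed=.1,force_limit=5); o=env.get_obs(); print(h,o["tool_pos"],o["ft_force"])
env.grip(.055); env.dwell(.2)
env.move_l(np.array([*t,.20]),max_speed=.15)
env.movep(np.array([.50,.20,.28]),q); env.dwell(.2)
f=env.grab_frame("wrist"); top=env.grab_frame("top"); side=env.grab_frame("side"); pickle.dump((f,top,side),open("f9.pkl","wb"))
for n,g in(("wrist",f),("top",top),("side",side)):
    m=cv2.inRange(cv2.cvtColor(g["image"],cv2.COLOR_BGR2HSV),(3,150,50),(13,255,255)); k,l,s,c=cv2.connectedComponentsWithStats(m)
    for i in range(1,k):
        if s[i,4]>40: print(n,s[i],plane(g,*c[i],.025).round(3),g["image"][l==i].mean(0).astype(int))
print(env.get_obs()["time"])
E
```

```text
[(array([ 0.42680169, -0.24558287, -0.07145307]), np.float64(0.043900184842883494), array([ 259,  199,   38,   59, 2025], dtype=int32))]
False
0.03602545870611668 [ 0.42679856 -0.2455805   0.00400983]
0.03592575898832843 28.3167
False [0.63425225 0.26106614 0.01353503] [ 0.38407908 -0.19164652 -0.59955263]
wrist [ 588   81   44   84 2880] [0.423 0.496 0.025] [ 62  77 204]
wrist [ 404  110   28   54 1076] [0.437 0.298 0.025] [ 87 127 219]
wrist [211 227  18  15  53] [0.543 0.084 0.025] [32 50 84]
wrist [257 232  11  21  56] [0.552 0.132 0.025] [ 43  63 108]
wrist [ 352  276   37   63 1424] [0.634 0.259 0.025] [ 70 103 178]
top [122  77  30   4  63] [1.038 0.658 0.025] [25 49 80]
top [173 181  21  21 343] [0.707 0.515 0.025] [ 12  27 121]
top [122 194  33  19  80] [0.675 0.632 0.025] [ 14  25 106]
top [344 221  20  31 173] [0.571 0.064 0.025] [18 37 73]
top [155 266  21  25 153] [0.484 0.55  0.025] [ 37  70 113]
top [144 280  11  12  56] [0.459 0.59  0.025] [ 37  74 121]
top [172 282  20  35 515] [0.423 0.507 0.025] [ 21  39 143]
side [165 299  27  15 294] [0.73  0.44  0.025] [ 81  98 217]
side [141 352  10  42 157] [0.668 0.645 0.025] [ 77  90 207]
side [281 357  47  17 535] [0.411 0.539 0.025] [ 95 116 235]
33.4667
```

Sleeve_2 lies in the tray at (0.634, 0.259) and sleeve_1 in the bowl at (0.437, 0.298). The gripper is clear of everything.

```bash
python3 -c "
from rig import env
print(env.finish_job())"
```

```text
the job is handed in; nothing more can be done
None
```

I handed the job in: sleeve_1 (my label for the one nearer the gauge) went fully home on the pin and is now in the bowl, and the other is in the tray. I put the second in the tray without trying it on the pin, because exactly one fits and its bore also looked narrow in the picture.

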